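# Change the push-latch filter cartridge

## Robot

A 6-joint arm with a two-finger parallel gripper is mounted at the origin on a cart in front of the work surface, level with it; the furniture and walls round the work are solid. World frame = base frame: x ahead of the robot, y to its left, z up, the work surface at z = 0. Lengths are in m, angles in rad, forces in N, time in s.
With the tool pointing down it reaches from about 0.325 to 0.85 m from the base axis. Payload 15.5 kg.
Tool frame: the origin (TCP) lies midway between the tips of the shut fingers; the grasp point (between the pads) lies 19 mm behind it; z points along the fingers, y is the direction in which the jaws open and shut (so a half turn about z gives the same grasp; the last joint's range is limited). The gripper opens to 91 mm and grips with 3 to 60 N. Pads are 32 mm wide; open, the fingers measure 118 mm over their backs; the gripper's body (76 mm by 178 mm) begins 60 mm behind the grasp point.
Start: joints at [1.105, 0.494, 1.345, -0, 1.302, -0.096], TCP at [0.226, 0.583, 0.214] pointing down, gripper open.
Joint ranges: [-2.91, 2.91], [-0.82, 2.16], [0.22, 2.67], [-1.22, 4.37], [0.12, 2.79], [-3.08, 3.08]. Speed limits (rad/s): [1.89, 1.89, 2.57, 3.01, 3.01, 3.01].

## Interface

Orientations are given as [roll, pitch, yaw] about the fixed x, y, z axes, in that order (R = Rz(yaw) Ry(pitch) Rx(roll)).
In Python, from station import sense, vision, workorder, nets gives the robot as it stands.
- The arm moves only by the shell command python3 -m inch 'ROWS' [FORCE]. ROWS is JSON, a list of rows, each an object with "slide": the shift along the tool's x, y, z in cm, a list of three; "roll": the turn about the tool's z in rad; "gripper": the gripper command: -1 is shut, 1 is fully open, values between are in proportion. A call has 1 to 5 rows; each row is the pose to reach, as a shift and turn from the pose commanded when the call began, along the tool's axes at that moment; what a row does not reach only later rows make up. A row lasts 1/10 s, in which the tool goes at most 50 mm and 8.59 degrees, less where a joint would pass 70% of its speed; a pose out of reach is approached as far as the arm can. A call with a gripper value outside its range is refused whole. The fingers move at their own pace and stop on an object; FORCE is the grip in N (left out, the last holds). Time passes only in rows, so rows that repeat a pose let the fingers close. It gives the time, the measured TCP pose, the force and the opening at its end, in the units of the state.
- sense(): the state, without advancing time (a new reading comes with each control period).
- vision.camera(name): name is "side" or "top" or "wrist"; returns the picture (400x640x3 uint8, blue, green, red); there is no depth.
- vision.camera_info(name): a dict with "fx", "fy", "cx", "cy" (pixels), "k1" (the pictures are not rectified: a ray, as slopes to the right and down, at radius r is drawn at 1 + k1 r^2 times it, then the intrinsics apply), "R" (3x3) and "t" (3): a world point X has camera coordinates R X + t. Camera axes: x right, y down, z forward; pixel columns grow to the right and rows downward; lengths in m; the calibration is good to about 2 mm. A picture is of the moment at which its call begins: read the wrist's pose just before it. camera_info takes no time and is no camera call; for the wrist camera it gives the pose at the moment of the call.
- workorder.sign_off(): hands the job in, once; it reports no verdict.
Trained networks look in the newest picture that a camera, given by its name, has taken for a name from the list of things; names that differ only in an ending like _2 or _b are one class to them, and where a whole thing is asked for, a point or a joint stands for the part that bears it (a point fixed in the world has none). Each returns a list of dicts, best first, with "conf" (0 to 1); they miss things now and then, are a little off and sometimes report something else, mostly with a low value. They report only what shows in the picture. A call takes as long as a camera call. They do not tell look-alikes from the thing itself.
- nets.boxes_of(camera, query): "point" ([x, y, z] in m, in the coordinates of the camera as it stood for that picture, good to about 4 mm: the middle of the surface that is visible of it).
- nets.mark_of(camera, query): "point" ([x, y, z] in m, in the coordinates of the camera as it stood for that picture, good to about 4 mm: a listed point, or the origin of a listed thing).
The state is a dict: "time_s": time; "joint_pos": joint angles; "joint_vel": joint speeds; "tau": joint torques, N m; "eef_pos": TCP position; "ee_rot": TCP orientation; "ft_force": force on the tool from outside, world axes, zero at the start; "moment": the same for the moment, N m; "finger_gap": finger opening in m.
Only numpy, scipy, OpenCV 4.12 (cv2) and the standard library are available. Lean on these libraries where they do the work, as an engineer would, in place of code of your own. Each camera call takes 0.05 s, during which the arm holds its last target. There are 200 camera calls.

## Task

The dust filter cartridge in the bay of the bench filter unit is used up. Push it in until its latch lets go and it springs up, pull it straight out and stand it on the steel tray, keeping it upright all the while because it is full of metal dust. Then put the fresh cartridge, the one standing on the worktop, into the bay, push it in to the stop so that it latches and stays down, and leave everything else where it is.

Things in the scene. Friction and masses are not known exactly. Their poses are not given: they have to be found in the camera images.
- filter_unit: Bench filter unit, white sides, grey lid 82 mm above the worktop, fixed. Origin: on the worktop under the bay's axis; x to its rear, y to its left, z up. Housing from x -46 to 60, y -52 to 96 mm; two brass hose connections stand 24 mm out of its left side; a round gauge, 42 mm wide and 8 mm high, sits on the lid at x 26, y 66 mm. Slotted front at -x.
- bay_mouth (a point): Centre of the bay's mouth, level with the upper rim of its black collar, 88 mm above the worktop, 6 mm above the lid; z up along the bay. Rim 57 mm across; the mouth narrows from 46 to 39.6 mm in 6 mm, then the bore goes straight down (a 36 mm cartridge has 1.8 mm all round, and may be turned any way).
- carriage (a joint): Height (m) of the sprung carriage under the cartridge in the bay: 0 latched down, -0.008 rigid stop of a push, +0.016 sprung up. Pushed from 0 to -0.006 or lower and let go, it springs up within 0.6 s; pushed from there to the stop and let go, it latches at 0. A slow push takes 3 to 8 N. While it is down two jaws hold the cartridge's groove, so it cannot be pulled out; when up they are open.
- spent_cartridge: Upright cylinder, 72.8 mm tall, about 80 g. Upwards from the underside: aluminium foot 34 mm across (0 to 9 mm), groove 22 mm across (to 15 mm), perforated steel sleeve 34 mm across (to 45 mm), grey ribbed cap 36 mm across (to 72 mm), thin metal disc. Origin: centre of the underside; z up along its axis. Used up; at the start latched in the bay.
- spent_cartridge_top (a point): Centre of the spent cartridge's flat top, 72.8 mm above its underside. A cartridge in the bay stands 12 mm out of the mouth when latched (underside 27 mm above the worktop), 4 mm at the stop of a push, and 28 mm when sprung up (underside 43 mm above the worktop).
- fresh_cartridge: Upright cylinder, 72.8 mm tall, about 80 g. Upwards from the underside: aluminium foot 34 mm across (0 to 9 mm), groove 22 mm across (to 15 mm), perforated steel sleeve 34 mm across (to 45 mm), grey ribbed cap 36 mm across (to 72 mm), thin metal disc. Origin: centre of the underside; z up along its axis. Unused; at the start it stands on the worktop.
- fresh_cartridge_top (a point): Centre of the fresh cartridge's top, 72.8 mm above its underside.
- tray: Square steel tray, 90 x 90 mm, rim 14 mm high, walls 2 mm, fixed to the worktop. Origin: centre of its underside; x and y along its sides. It stands left of the filter unit, on either side of the fresh cartridge.
- tray_in (a point): Centre of the tray's inner floor, 2 mm above the worktop; the axes are the tray's.
- jar_steel: White powder jar with a white lid, 50 mm across, 62 mm tall; a bystander. Origin: centre of its underside.
- jar_used: Small white jar with a red lid, 42 mm across, 55 mm tall; a bystander. Origin: centre of its underside.
- hex_driver: Driver with a blue handle, 148 mm long, lying on the worktop in front of the filter unit; a bystander. Origin: centre of its underside.
- hose_coil (a point): Lower end of the coiled blue air hose that hangs from above, right of and behind the filter unit: a fixed, solid, upright coil about 26 mm thick, from 50 mm above the worktop up to over 0.9 m, its axis through this point. Keep the arm clear of it.
Mind the look-alikes: they are no part of the job. Leave any green or orange look-alike of the spent_cartridge alone.

How it is judged:
By the outcome, as a careful person would: the job done as asked, in the order asked, and still so for the second after the job is handed in, with the robot touching nothing.
It also fails if it takes over 72 s, if anything falls off the work surface, if the arm or the gripper's body presses on something with over 40 N, if the wrist force passes 120 N, or if a joint passes its speed limit or range.

## Working session

There is one attempt and no reset: what is moved stays moved. The work goes in short steps, Python scripts to look and compute and a shell command to move; the robot and the scene stay as the last step left them, time stands still between calls to the robot, and variables do not carry over. Pictures are saved under pics/ and viewed, on a budget of 10 in all, crops included, one or two more only if the job needs it, and the job is handed in when it is done.

```bash
ls; mkdir -p pics; cat > h.py <<'E'
import numpy as np, cv2
from station import sense, vision, workorder, nets
def w(cam,p,info=None):
    i=info or vision.camera_info(cam); R=np.array(i["R"]);t=np.array(i["t"]); return R.T@(np.array(p)-t)
def proj(cam,X,info=None):
    i=info or vision.camera_info(cam); c=np.array(i["R"])@np.array(X)+np.array(i["t"]); s=c[:2]/c[2]; s=s*(1+i["k1"]*(s@s)); return np.array([i["fx"]*s[0]+i["cx"],i["fy"]*s[1]+i["cy"]])
def ray(cam,u,v,z,info=None):
    i=info or vision.camera_info(cam); K=np.array([[i["fx"],0,i["cx"]],[0,i["fy"],i["cy"]],[0,0,1]])
    s=cv2.undistortPoints(np.array([[[u,v]]],float),K,np.array([i["k1"],0,0,0,0]))[0,0]  # 1+k1 r^2
    R=np.array(i["R"]);t=np.array(i["t"]); o=-R.T@t; d=R.T@np.array([s[0],s[1],1]); return o+d*(z-o[2])/d[2]
E
python3 - <<'E'
from h import *
print(sense())
a=vision.camera("top"); b=vision.camera("side"); c=vision.camera("wrist")
cv2.imwrite("pics/top.png",a);cv2.imwrite("pics/side.png",b);cv2.imwrite("pics/wrist.png",c)
for cam in("top","side"):
  for q in("bay_mouth","spent_cartridge_top","fresh_cartridge","tray_in","filter_unit","jar_steel","jar_used","hex_driver","hose_coil"):
    print(cam,q,[(round(d["conf"],2),w(cam,d["point"]).round(4).tolist(),proj(cam,w(cam,d["point"])).round().tolist()) for d in nets.mark_of(cam,q)[:4]])
E
```

```text
pics
{'time_s': 0.0, 'joint_pos': array([ 1.10550497e+00,  4.94164643e-01,  1.34614988e+00,  9.22208196e-06,
        1.30251621e+00, -9.54941913e-02]), 'joint_vel': array([ 0.0007413 ,  0.00259981,  0.00049397, -0.00050408, -0.0003587 ,
        0.0009302 ]), 'tau': array([ 3.34451208e-03, -8.78797817e+01, -3.81859732e+01,  7.09212245e-02,
        5.32176113e-02, -1.82371509e-04]), 'eef_pos': array([0.22570356, 0.58239833, 0.21334345]), 'ee_rot': array([-3.14036106e+00, -1.26898611e-04,  2.77179296e+00]), 'ft_force': array([-0.56547135, -0.74715718,  0.49897017]), 'moment': array([-0.02153834,  0.02920553, -0.01693792]), 'finger_gap': 0.09106550759577262}
top bay_mouth [(0.67, [0.5994, -0.0903, 0.0846], [351.0, 201.0]), (0.51, [0.687, -0.2359, -0.0012], [402.0, 176.0])]
top spent_cartridge_top [(0.62, [0.6002, -0.0915, 0.0975], [352.0, 200.0]), (0.51, [0.5261, -0.228, 0.0719], [406.0, 232.0]), (0.49, [0.553, 0.0662, 0.0713], [287.0, 219.0])]
top fresh_cartridge [(0.61, [0.5402, 0.1763, -0.0058], [247.0, 227.0]), (0.25, [0.5997, -0.0924, -0.0014], [349.0, 207.0])]
top tray_in []
top fi
[... 641 characters left out ...]
e [(0.71, [0.5423, 0.1784, 0.0027], [299.0, 185.0]), (0.65, [0.5043, 0.2732, 0.0037], [287.0, 166.0])]
side tray_in [(0.66, [0.5049, 0.2756, 0.004], [287.0, 165.0])]
side filter_unit [(0.73, [0.5096, 0.2717, 0.0037], [289.0, 166.0]), (0.64, [0.5983, -0.092, -0.0002], [321.0, 257.0])]
side jar_steel [(0.79, [0.6932, 0.2574, -0.0008], [353.0, 170.0])]
side jar_used [(0.91, [0.6876, -0.235, -0.0037], [369.0, 311.0]), (0.59, [0.694, 0.2576, -0.0026], [353.0, 170.0]), (0.58, [0.5051, 0.2752, 0.0034], [287.0, 165.0]), (0.23, [0.5076, 0.2788, 0.004], [288.0, 165.0])]
side hex_driver [(0.8, [0.4553, -0.1132, 0.0004], [255.0, 264.0])]
side hose_coil [(0.88, [0.6409, -0.3231, 0.0508], [349.0, 334.0])]
```

View pics/top.png

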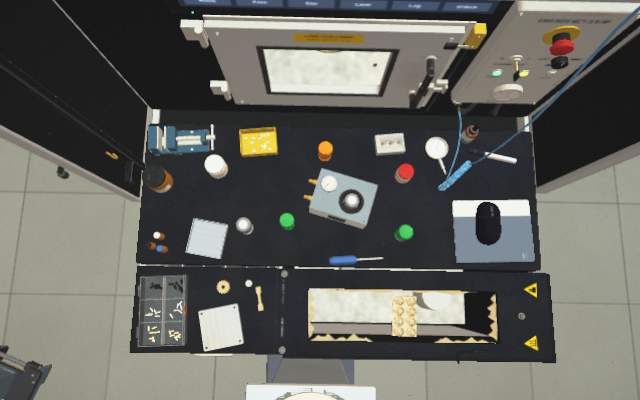

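View pics/side.png

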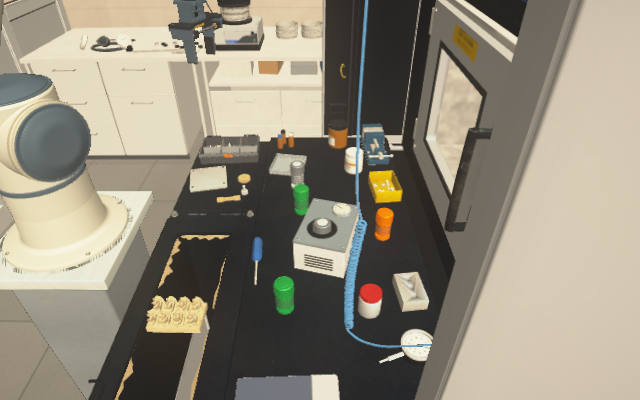

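```bash
python3 - <<'E'
from h import *
a=cv2.imread("pics/top.png")[155:265,180:380]; cv2.imwrite("pics/topc.png",cv2.resize(a,None,fx=4,fy=4,interpolation=cv2.INTER_CUBIC))
i=vision.camera_info("top");print(i)
for n,u,v,z in(("fresh",245,226,.073),):
  print(n,ray("top",u,v,z))
E
```

```text
{'fx': 479.7991740763973, 'fy': 479.7991740763973, 'cx': 318.80196429029525, 'cy': 194.03803886086, 'k1': 0.01170805560673867, 'R': array([[ 0.01720465, -0.99972481,  0.01594686],
       [-0.98080734, -0.0199729 , -0.19395372],
       [ 0.19421885, -0.01230389, -0.98088106]]), 't': array([-0.02307391,  0.61946796,  1.15417193])}
fresh [0.53331118 0.16938308 0.073     ]
```

View pics/topc.png

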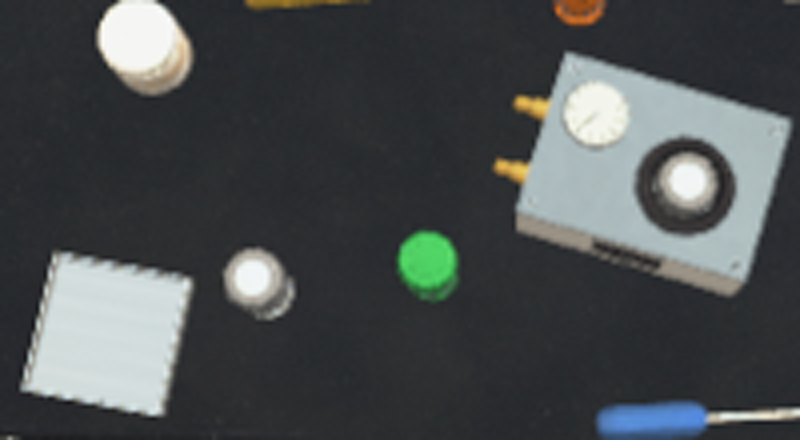

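```bash
python3 - <<'E'
from h import *
P=lambda u,v,z:ray("top",180+(u+.5)/4-.5,155+(v+.5)/4-.5,z)
f=P(253,277,.0728);s=P(687,182,.0998);m=P(685,186,.088);print("fresh",f,"spent",s,"mouth",m)
c=[P(*q,.082) for q in((568,52),(790,120),(737,282),(517,212))]
d=(c[0]-c[1])+(c[3]-c[2]); print("unit left az",np.degrees(np.arctan2(d[1],d[0])),np.linalg.norm(c[0]-c[1]),np.linalg.norm(c[1]-c[2]))
g=P(597,113,.09);print("gauge",g, (g-m))
t=[P(*q,.014) for q in((57,250),(193,275),(163,415),(22,390))];print("tray",np.mean(t,0),np.linalg.norm(t[0]-t[1]))
i=vision.camera_info("wrist");print("wristcam",(-np.array(i["R"]).T@i["t"]),np.array(i["R"]).round(2), i["fx"])
S=sense();y=S["ee_rot"][2];X=np.array([np.cos(y),np.sin(y)]);Y=np.array([np.sin(y),-np.cos(y)])
for n,q in(("spent",s),("fresh",f)):
  e=q[:2]-S["eef_pos"][:2];print(n,"slide cm",100*e@X,100*e@Y)
E
```

```text
fresh [0.5385121  0.17489163 0.0728    ] spent [ 0.59852531 -0.09088289  0.0998    ] mouth [ 0.59818634 -0.09062296  0.088     ]
unit left az 73.4735325204156 0.1454052483485924 0.10789895351124001
gauge [ 0.64277314 -0.03559725  0.09      ] [0.0445868  0.05502572 0.002     ]
tray [0.50886634 0.27417496 0.014     ] 0.08992284688300911
wristcam [0.15479005 0.61033331 0.38469039] [[ 0.36  0.93 -0.  ]
 [ 0.9  -0.35  0.27]
 [ 0.25 -0.1  -0.96]] 352.0360969314612
spent slide cm -59.089672532511486 -49.34435283991296
fresh slide cm -43.889721093371875 -26.73156346229824
```

```bash

python3 -m inch '[{"slide":[-3.7,-3.1,0],"roll":0,"gripper":1},{"slide":[-7.4,-6.2,0],"roll":0,"gripper":1},{"slide":[-11,-9.3,0],"roll":0,"gripper":1},{"slide":[-14.8,-12.3,0],"roll":0,"gripper":1},{"slide":[-14.8,-12.3,0],"roll":0,"gripper":1}]' 20
python3 -m inch '[{"slide":[-3.7,-3.1,0],"roll":0,"gripper":1},{"slide":[-7.4,-6.2,0],"roll":0,"gripper":1},{"slide":[-11,-9.3,0],"roll":0,"gripper":1},{"slide":[-14.8,-12.3,0],"roll":0,"gripper":1},{"slide":[-14.8,-12.3,0],"roll":0,"gripper":1}]'
python3 -m inch '[{"slide":[-3.7,-3.1,0],"roll":0,"gripper":1},{"slide":[-7.4,-6.2,0],"roll":0,"gripper":1},{"slide":[-11,-9.3,0],"roll":0,"gripper":1},{"slide":[-14.8,-12.3,0],"roll":0,"gripper":1},{"slide":[-14.8,-12.3,0],"roll":0,"gripper":1}]'
python3 -m inch '[{"slide":[-3.7,-3.1,0],"roll":0,"gripper":-1},{"slide":[-7.4,-6.2,0],"roll":0,"gripper":-1},{"slide":[-11,-9.3,0],"roll":0,"gripper":-1},{"slide":[-14.8,-12.3,0],"roll":0,"gripper":-1},{"slide":[-14.8,-12.3,0],"roll":0,"gripper":-1}]'
python3 -m inch '[{"slide":[0,0,0],"roll":-0.14,"gripper":-1},{"slide":[0,0,0],"roll":-0.28,"gripper":-1},{"slide":[0,0,0],"roll":-0.42,"gripper":-1},{"slide":[0,0,0],"roll":-0.56,"gripper":-1},{"slide":[0,0,0],"roll":-0.7,"gripper":-1}]'
python3 -m inch '[{"slide":[0,0,0],"roll":-0.15,"gripper":-1},{"slide":[0,0,0],"roll":-0.3,"gripper":-1},{"slide":[0,0,0],"roll":-0.3,"gripper":-1},{"slide":[0,0,0],"roll":-0.3,"gripper":-1}]'
cat > look.py <<'E'
import sys
from h import *
S=sense();i=vision.camera_info("wrist");a=vision.camera("wrist");cv2.imwrite(f"pics/{sys.argv[1]}.png",a)
y=S["ee_rot"][2];X=np.array([np.cos(y),np.sin(y)]);Y=np.array([np.sin(y),-np.cos(y)])
print("t",S["time_s"],"tcp",S["eef_pos"].round(4),S["ee_rot"].round(4),"F",S["ft_force"].round(1),"gap",round(S["finger_gap"],4),"j",S["joint_pos"].round(2))
for q in sys.argv[2:]:
  for d in nets.mark_of("wrist",q)[:3]:
    p=w("wrist",d["point"],i);e=p[:2]-S["eef_pos"][:2];print(q,round(d["conf"],2),p.round(4),"slide cm",(100*e@X).round(2),(100*e@Y).round(2),"px",proj("wrist",p,i).round(1))
E
python3 look.py w1 spent_cartridge_top bay_mouth
```

```text
time_s: 1.55
eef_pos: [0.3215, 0.4105, 0.2141]
ee_rot: [-3.14, 0.001, 2.768]
ft_force: [-0.1, 0.7, 0.9]
finger_gap: 0.0911
time_s: 2.05
eef_pos: [0.4156, 0.2427, 0.2141]
ee_rot: [-3.141, 0.001, 2.767]
ft_force: [-1.3, 1.7, -0.6]
finger_gap: 0.0912
time_s: 2.55
eef_pos: [0.5094, 0.0746, 0.214]
ee_rot: [-3.141, 0.002, 2.768]
ft_force: [0.7, 1.0, -0.6]
finger_gap: 0.0915
time_s: 3.05
eef_pos: [0.6027, -0.0936, 0.2136]
ee_rot: [-3.141, 0.002, 2.769]
ft_force: [0.0, 2.3, -0.5]
finger_gap: 0.0541
time_s: 3.55
eef_pos: [0.6001, -0.0885, 0.2139]
ee_rot: [3.141, -0.0, -2.805]
ft_force: [-0.4, 0.7, -0.5]
finger_gap: 0.0144
time_s: 3.95
eef_pos: [0.6001, -0.0891, 0.2139]
ee_rot: [3.141, 0.0, -2.516]
ft_force: [-0.0, -0.2, 1.2]
finger_gap: 0.0008
t 3.95 tcp [ 0.6001 -0.0891  0.2139] [ 3.1414  0.     -2.5155] F [-0.  -0.2  1.2] gap 0.0008 j [-0.25  0.47  1.39  0.    1.28 -2.44]
spent_cartridge_top 0.88 [0.5532 0.0618 0.0695] slide cm -5.04 14.97 px [477.  236.2]
spent_cartridge_top 0.77 [ 0.6002 -0.0943  0.1026] slide cm 0.3 -0.44 px [318.  191.5]
spent_cartridge_top 0.67 [ 0.5245 -0.232   0.0705] slide cm 14.5 -7.16 px [236.5  15.1]
```

View pics/w1.png

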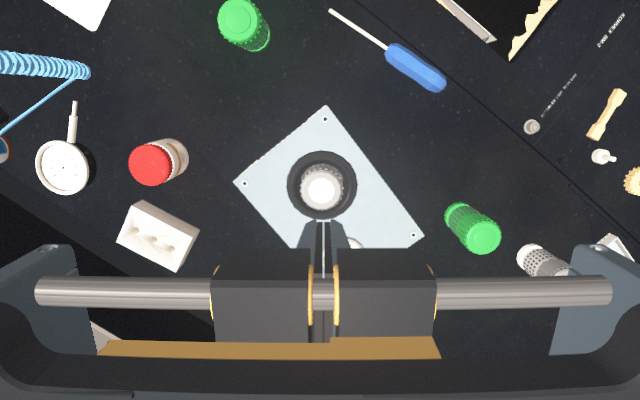

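```bash
python3 - <<'E'
from h import *
a=cv2.imread("pics/w1.png");
print(ray("wrist",321,188,.0998),ray("wrist",321.5,185.5,.088), proj("wrist",sense()["eef_pos"]))
g=cv2.cvtColor(a[140:225,275:370],cv2.COLOR_BGR2GRAY)
n,l,st,c=cv2.connectedComponentsWithStats((g>215).astype(np.uint8));k=[(st[j,4],c[j]+[275,140],st[j]) for j in range(1,n) if st[j,4]>60];print(k)
k=max(k,key=lambda q:q[0]);print(ray("wrist",*k[1],.0998))
E
```

```text
[ 0.59688552 -0.09418061  0.0998    ] [ 0.59724505 -0.09345771  0.088     ] [323.46445945 250.26259281]
[(np.int32(3711), array([320.49043385, 179.46106171]), array([   0,    0,   95,   85, 3711], dtype=int32)), (np.int32(1114), array([320.21813285, 190.03411131]), array([  26,   32,   39,   37, 1114], dtype=int32))]
[ 0.59122867 -0.09879472  0.0998    ]
```

```bash

python3 -m inch '[{"slide":[0.4,-0.2,3],"roll":0,"gripper":-1},{"slide":[0.4,-0.2,6],"roll":0,"gripper":-1},{"slide":[0.4,-0.2,9],"roll":0,"gripper":-1},{"slide":[0.4,-0.2,10.5],"roll":0,"gripper":-1},{"slide":[0.4,-0.2,10.8],"roll":0,"gripper":-1}]'
python3 -m inch '[{"slide":[0,0,0.2],"roll":0,"gripper":-1},{"slide":[0,0,0.4],"roll":0,"gripper":-1},{"slide":[0,0,0.6],"roll":0,"gripper":-1},{"slide":[0,0,0.8],"roll":0,"gripper":-1},{"slide":[0,0,0.8],"roll":0,"gripper":-1}]'
```

```text
time_s: 4.6
eef_pos: [0.5969, -0.0936, 0.1041]
ee_rot: [3.139, -0.002, -2.513]
ft_force: [-0.4, -0.1, 0.4]
finger_gap: 0.0006
time_s: 5.1
eef_pos: [0.5983, -0.094, 0.0982]
ee_rot: [-3.141, 0.001, -2.511]
ft_force: [0.9, -0.5, 3.5]
finger_gap: 0.0005
```

```bash

python3 -m inch '[{"slide":[0,0,0.2],"roll":0,"gripper":-1},{"slide":[0,0,0.4],"roll":0,"gripper":-1},{"slide":[0,0,0.53],"roll":0,"gripper":-1},{"slide":[0,0,0.53],"roll":0,"gripper":-1}]'
python3 -m inch '[{"slide":[0,0,-1],"roll":0,"gripper":-0.1},{"slide":[0,0,-3],"roll":0,"gripper":0.2},{"slide":[0,0,-6],"roll":0,"gripper":0.3},{"slide":[0,0,-6],"roll":0,"gripper":0.3},{"slide":[0,0,-6],"roll":0,"gripper":0.3}]'
python3 look.py w2 spent_cartridge_top bay_mouth
```

```text
time_s: 5.5
eef_pos: [0.5981, -0.0939, 0.0926]
ee_rot: [-3.141, 0.0, -2.511]
ft_force: [0.7, 0.4, 3.5]
finger_gap: 0.0006
time_s: 6.0
eef_pos: [0.5982, -0.094, 0.1535]
ee_rot: [-3.141, 0.001, -2.511]
ft_force: [-0.9, 0.3, -0.7]
finger_gap: 0.0374
t 6.0 tcp [ 0.5982 -0.094   0.1535] [-3.1406e+00  8.0000e-04 -2.5114e+00] F [-0.9  0.3 -0.7] gap 0.0374 j [-0.25  0.53  1.47 -0.    1.14 -2.46]
spent_cartridge_top 0.9 [0.5539 0.0633 0.0681] slide cm -5.69 15.32 px [510.  270.3]
spent_cartridge_top 0.85 [ 0.5252 -0.231   0.0732] slide cm 13.97 -6.76 px [220.3   1.5]
```

View pics/w2.png

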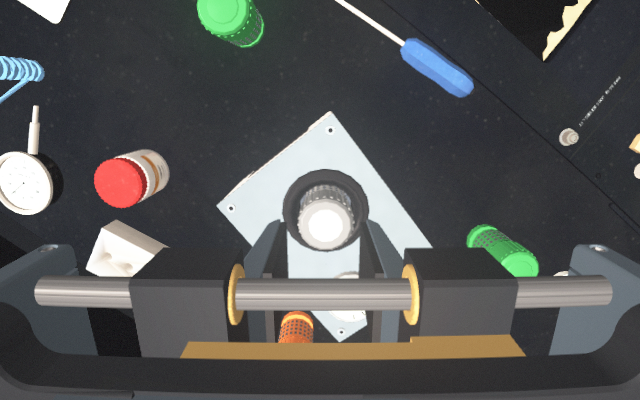

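```bash
python3 - <<'E'
from h import *
S=sense();y=S["ee_rot"][2];X=np.array([np.cos(y),np.sin(y)]);Y=np.array([np.sin(y),-np.cos(y)])
for u,v,z in((326,228,.1158),(326,210,.088)):
  p=ray("wrist",u,v,z);e=p[:2]-S["eef_pos"][:2];print(p,100*e@X,100*e@Y)
a=S["eef_pos"].copy();a[2]=.1158;print(proj("wrist",a))
E
python3 -m inch '[{"slide":[0,0,0],"roll":0,"gripper":0.3},{"slide":[0,0,0],"roll":0,"gripper":0.3}]'
```

```text
[ 0.59718089 -0.09182624  0.1158    ] -0.09926836904793043 0.16604676395301854
[ 0.5945903  -0.09338857  0.088     ] 0.20209662604756673 0.19249686674511046
[323.34674852 226.50798581]
time_s: 6.35
eef_pos: [0.5977, -0.0938, 0.1521]
ee_rot: [3.141, -0.001, -2.511]
ft_force: [-0.1, -0.4, -0.5]
finger_gap: 0.0592
```

```bash

python3 -m inch '[{"slide":[0,0.15,2],"roll":0,"gripper":0.3},{"slide":[0,0.15,4],"roll":0,"gripper":0.3},{"slide":[0,0.15,5.5],"roll":0,"gripper":0.3},{"slide":[0,0.15,5.8],"roll":0,"gripper":0.3},{"slide":[0,0.15,5.8],"roll":0,"gripper":0.3}]'
python3 -m inch '[{"slide":[0,0,0],"roll":0,"gripper":-1},{"slide":[0,0,0],"roll":0,"gripper":-1},{"slide":[0,0,0],"roll":0,"gripper":-1},{"slide":[0,0,0],"roll":0,"gripper":-1},{"slide":[0,0,0],"roll":0,"gripper":-1}]' 20
```

```text
time_s: 6.85
eef_pos: [0.5969, -0.0927, 0.0943]
ee_rot: [3.141, -0.001, -2.511]
ft_force: [-0.5, -0.5, 0.1]
finger_gap: 0.0589
time_s: 7.35
eef_pos: [0.5973, -0.0928, 0.0949]
ee_rot: [-3.141, 0.0, -2.511]
ft_force: [0.6, 0.3, 1.5]
finger_gap: 0.0352
```

```bash

python3 -m inch '[{"slide":[0,0,-1],"roll":0,"gripper":-1},{"slide":[0,0,-2],"roll":0,"gripper":-1},{"slide":[0,0,-3.5],"roll":0,"gripper":-1},{"slide":[0,0,-5],"roll":0,"gripper":-1},{"slide":[0,0,-6.5],"roll":0,"gripper":-1}]'
python3 -m inch '[{"slide":[0,0,-2],"roll":0,"gripper":-1},{"slide":[0,0,-4],"roll":0,"gripper":-1},{"slide":[0,0,-5],"roll":0,"gripper":-1},{"slide":[0,0,-5],"roll":0,"gripper":-1},{"slide":[0,0,-5],"roll":0,"gripper":-1}]'
python3 look.py w3 spent_cartridge_top bay_mouth
python3 - <<'E'
from h import *
S=sense();y=S["ee_rot"][2];X=np.array([np.cos(y),np.sin(y)]);Y=np.array([np.sin(y),-np.cos(y)])
e=np.array([.507,.2745])-S["eef_pos"][:2];print("tray slide",100*e@X,100*e@Y)
E
```

```text
time_s: 7.85
eef_pos: [0.5972, -0.0927, 0.1612]
ee_rot: [-3.141, 0.0, -2.511]
ft_force: [-0.5, 0.5, -1.3]
finger_gap: 0.0351
time_s: 8.35
eef_pos: [0.5968, -0.0926, 0.2093]
ee_rot: [3.141, -0.0, -2.511]
ft_force: [-0.5, -0.3, -0.9]
finger_gap: 0.0351
t 8.35 tcp [ 0.5968 -0.0926  0.2093] [ 3.1413e+00 -2.0000e-04 -2.5114e+00] F [-0.5 -0.3 -0.9] gap 0.0351 j [-0.25  0.47  1.41  0.    1.27 -2.45]
spent_cartridge_top 0.92 [0.5525 0.0637 0.0684] slide cm -5.63 15.24 px [480.5 243.3]
spent_cartridge_top 0.88 [ 0.6012 -0.0965  0.2285] slide cm -0.12 -0.56 px [311.7 269.3]
spent_cartridge_top 0.74 [ 0.5277 -0.2279  0.0729] slide cm 13.56 -6.85 px [238.8  25.5]
bay_mouth 0.94 [ 0.5955 -0.0881  0.0906] slide cm -0.16 0.45 px [328.4 194.6]
tray slide -14.392143090167373 34.940628085242146
```

View pics/w3.png

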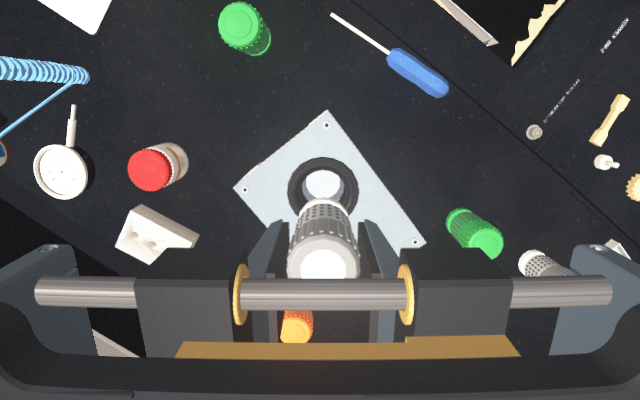

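```bash

python3 -m inch '[{"slide":[-1.2,2.9,0],"roll":0,"gripper":-1},{"slide":[-2.9,7,0],"roll":0,"gripper":-1},{"slide":[-4.5,11,0],"roll":0,"gripper":-1},{"slide":[-6,14.5,0],"roll":0,"gripper":-1},{"slide":[-7.2,17.5,0],"roll":0,"gripper":-1}]'
python3 -m inch '[{"slide":[-1.5,3.6,0],"roll":0,"gripper":-1},{"slide":[-3.1,7.5,0],"roll":0,"gripper":-1},{"slide":[-4.7,11.5,0],"roll":0,"gripper":-1},{"slide":[-6.2,15,0],"roll":0,"gripper":-1},{"slide":[-7.2,17.4,0],"roll":0,"gripper":-1}]'
python3 -m inch '[{"slide":[0,0,2],"roll":0,"gripper":-1},{"slide":[0,0,4],"roll":0,"gripper":-1},{"slide":[0,0,6],"roll":0,"gripper":-1},{"slide":[0,0,7],"roll":0,"gripper":-1},{"slide":[0,0,7],"roll":0,"gripper":-1}]'
python3 look.py w4 tray_in fresh_cartridge_top
```

```text
time_s: 9.0
eef_pos: [0.5512, 0.0929, 0.209]
ee_rot: [3.141, -0.001, -2.511]
ft_force: [0.6, 0.4, -1.4]
finger_gap: 0.0357
time_s: 9.5
eef_pos: [0.5066, 0.2763, 0.2089]
ee_rot: [3.141, -0.001, -2.51]
ft_force: [0.8, -0.2, -0.7]
finger_gap: 0.0352
time_s: 10.0
eef_pos: [0.5069, 0.2737, 0.1381]
ee_rot: [3.141, -0.003, -2.511]
ft_force: [-0.3, 0.4, -1.0]
finger_gap: 0.0356
t 10.0 tcp [0.5069 0.2737 0.1381] [ 3.1409e+00 -3.0000e-03 -2.5115e+00] F [-0.3  0.4 -1. ] gap 0.0356 j [ 0.39  0.51  1.55 -0.    1.08 -1.81]
tray_in 0.87 [0.5095 0.277  0.0012] slide cm -0.4 0.12 px [324.4 192.3]
fresh_cartridge_top 0.97 [0.542  0.1748 0.0713] slide cm 2.99 -10.05 px [178.2 170.4]
```

View pics/w4.png

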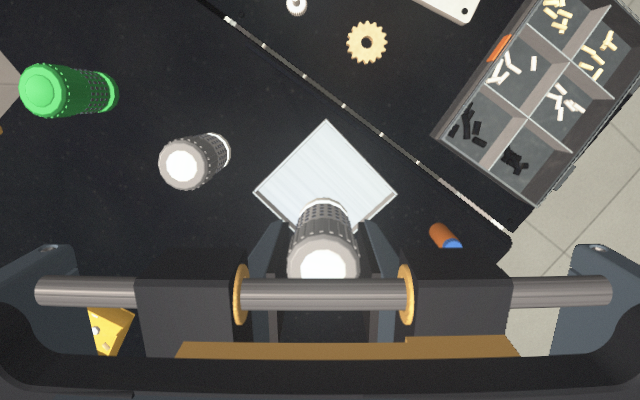

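```bash

python3 -m inch '[{"slide":[-0.2,0.1,2.5],"roll":0,"gripper":-1},{"slide":[-0.2,0.1,5],"roll":0,"gripper":-1},{"slide":[-0.2,0.1,7],"roll":0,"gripper":-1},{"slide":[-0.2,0.1,8],"roll":0,"gripper":-1},{"slide":[-0.2,0.1,8],"roll":0,"gripper":-1}]'
python3 -m inch '[{"slide":[0,0,0.1],"roll":0,"gripper":-1},{"slide":[0,0,0.2],"roll":0,"gripper":-1},{"slide":[0,0,0.3],"roll":0,"gripper":-1},{"slide":[0,0,0.4],"roll":0,"gripper":-1},{"slide":[0,0,0.4],"roll":0,"gripper":-1}]'
```

```text
time_s: 10.65
eef_pos: [0.5086, 0.276, 0.0593]
ee_rot: [3.141, -0.001, -2.511]
ft_force: [-0.2, -0.0, -0.4]
finger_gap: 0.0349
time_s: 11.15
eef_pos: [0.5088, 0.2761, 0.0558]
ee_rot: [-3.142, 0.0, -2.511]
ft_force: [0.7, -0.7, -1.2]
finger_gap: 0.0348
```

```bash

python3 -m inch '[{"slide":[0,0,0.1],"roll":0,"gripper":-1},{"slide":[0,0,0.2],"roll":0,"gripper":-1},{"slide":[0,0,0.2],"roll":0,"gripper":-1}]'
python3 -m inch '[{"slide":[0,0,0],"roll":0,"gripper":-1},{"slide":[0,0,0],"roll":0,"gripper":-1}]'
```

```text
time_s: 11.45
eef_pos: [0.5091, 0.2763, 0.0542]
ee_rot: [-3.141, 0.001, -2.511]
ft_force: [-2.7, -0.5, 9.1]
finger_gap: 0.0353
time_s: 11.65
eef_pos: [0.509, 0.2762, 0.0541]
ee_rot: [-3.141, 0.001, -2.511]
ft_force: [-2.0, 0.2, 9.1]
finger_gap: 0.0352
```

```bash

python3 -m inch '[{"slide":[0,0,-0.05],"roll":0,"gripper":-0.1},{"slide":[0,0,-0.05],"roll":0,"gripper":0.1},{"slide":[0,0,-0.05],"roll":0,"gripper":0.3},{"slide":[0,0,-0.05],"roll":0,"gripper":0.3},{"slide":[0,0,-0.05],"roll":0,"gripper":0.3}]'
python3 -m inch '[{"slide":[0,0,-1],"roll":0,"gripper":0.3},{"slide":[0,0,-3],"roll":0,"gripper":0.3},{"slide":[0,0,-6],"roll":0,"gripper":0.3},{"slide":[0,0,-9],"roll":0,"gripper":0.3},{"slide":[0,0,-9],"roll":0,"gripper":0.3}]'
python3 -m inch '[{"slide":[1.5,-4.5,0],"roll":0,"gripper":0.3},{"slide":[2.7,-9,0],"roll":0,"gripper":0.3},{"slide":[2.8,-10.2,0],"roll":0,"gripper":0.3},{"slide":[2.8,-10.2,0],"roll":0,"gripper":0.3},{"slide":[2.8,-10.2,0],"roll":0,"gripper":0.3}]'
python3 look.py w5 fresh_cartridge_top tray_in
```

```text
time_s: 12.15
eef_pos: [0.5088, 0.2761, 0.054]
ee_rot: [3.142, -0.0, -2.511]
ft_force: [0.5, 0.5, -0.5]
finger_gap: 0.0594
time_s: 12.65
eef_pos: [0.5108, 0.277, 0.1485]
ee_rot: [-3.14, 0.006, -2.511]
ft_force: [-0.0, 0.5, -1.1]
finger_gap: 0.0592
time_s: 13.15
eef_pos: [0.546, 0.1776, 0.1441]
ee_rot: [3.141, -0.0, -2.512]
ft_force: [-1.1, 0.9, -0.0]
finger_gap: 0.0591
t 13.15 tcp [0.546  0.1776 0.1441] [ 3.1412e+00 -1.0000e-04 -2.5119e+00] F [-1.1  0.9 -0. ] gap 0.0591 j [ 0.21  0.5   1.56  0.    1.09 -1.99]
tray_in 0.83 [0.508  0.2715 0.0036] slide cm -2.46 9.83 px [428.3 212.4]
```

View pics/w5.png

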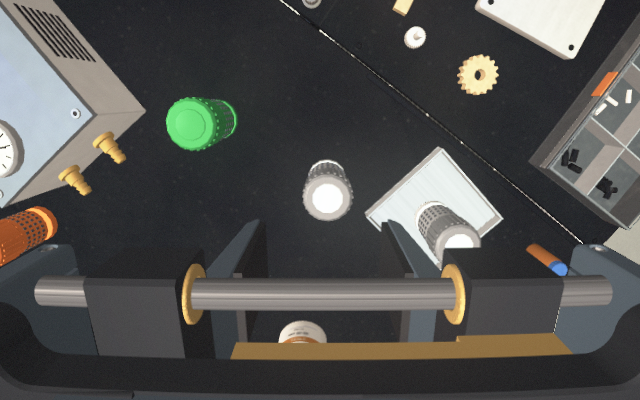

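Spent stands upright in the tray (disc at 460,240). Candidates for the fresh one: the green at (200,124) and the orange at (25,232) here, plus another green seen in the top view; these are look-alikes. The grey one at (328,198) fits the description, and the crop topc showed it clearly.

```bash
python3 - <<'E'
from h import *
S=sense();y=S["ee_rot"][2];X=np.array([np.cos(y),np.sin(y)]);Y=np.array([np.sin(y),-np.cos(y)])
g=cv2.cvtColor(cv2.imread("pics/w5.png"),cv2.COLOR_BGR2GRAY)
n,l,st,c=cv2.connectedComponentsWithStats((g[150:235,290:365]>235).astype(np.uint8));j=1+np.argmax(st[1:,4]);u,v=c[j]+[290,150];print(u,v,st[j])
p=ray("wrist",u,v,.0728);e=p[:2]-S["eef_pos"][:2];print(p,100*e@X,100*e@Y)
E
```

```text
327.1537335285505 198.07174231332357 [ 23  34  30  29 683]
[0.53720438 0.17540256 0.0728    ] 0.8583553777411161 0.27719382716844776
```

```bash

python3 -m inch '[{"slide":[0.8,0.25,0],"roll":0,"gripper":0.3},{"slide":[0.8,0.25,3],"roll":0,"gripper":0.3},{"slide":[0.8,0.25,6],"roll":0,"gripper":0.3},{"slide":[0.8,0.25,8.5],"roll":0,"gripper":0.3},{"slide":[0.8,0.25,9.2],"roll":0,"gripper":0.3}]'
python3 -m inch '[{"slide":[0,0,0],"roll":0,"gripper":0.3},{"slide":[0,0,0],"roll":0,"gripper":-1},{"slide":[0,0,0],"roll":0,"gripper":-1},{"slide":[0,0,0],"roll":0,"gripper":-1},{"slide":[0,0,0],"roll":0,"gripper":-1}]' 20
python3 -m inch '[{"slide":[0,0,0],"roll":0,"gripper":-1},{"slide":[0,0,-3],"roll":0,"gripper":-1},{"slide":[0,0,-7],"roll":0,"gripper":-1},{"slide":[0,0,-11],"roll":0,"gripper":-1},{"slide":[0,0,-15],"roll":0,"gripper":-1}]'
python3 -m inch '[{"slide":[0,0,0],"roll":0,"gripper":-1},{"slide":[0,0,0],"roll":0,"gripper":-1}]'
python3 - <<'E'
from h import *
S=sense();y=S["ee_rot"][2];X=np.array([np.cos(y),np.sin(y)]);Y=np.array([np.sin(y),-np.cos(y)])
e=np.array([.597,-.0928])-S["eef_pos"][:2];print("bay slide",100*e@X,100*e@Y)
E
```

```text
time_s: 13.8
eef_pos: [0.5362, 0.1745, 0.05]
ee_rot: [3.14, -0.003, -2.511]
ft_force: [0.5, 0.2, 0.5]
finger_gap: 0.0595
time_s: 14.3
eef_pos: [0.5388, 0.1746, 0.0529]
ee_rot: [-3.141, 0.001, -2.511]
ft_force: [0.4, 1.1, 7.6]
finger_gap: 0.0355
time_s: 14.8
eef_pos: [0.538, 0.1744, 0.2039]
ee_rot: [-3.142, -0.0, -2.511]
ft_force: [1.2, 0.0, -0.4]
finger_gap: 0.0351
time_s: 15.0
eef_pos: [0.5386, 0.1745, 0.2029]
ee_rot: [-3.141, 0.002, -2.511]
ft_force: [-0.2, -0.6, -1.4]
finger_gap: 0.0353
bay slide 11.037550681130295 -25.03751902964138
```

```bash

python3 -m inch '[{"slide":[1,-2.5,0],"roll":0,"gripper":-1},{"slide":[2.6,-6,0],"roll":0,"gripper":-1},{"slide":[4,-9,0],"roll":0,"gripper":-1},{"slide":[5,-11.5,0],"roll":0,"gripper":-1},{"slide":[5.5,-12.5,0],"roll":0,"gripper":-1}]'
python3 -m inch '[{"slide":[1.4,-3,0],"roll":0,"gripper":-1},{"slide":[2.8,-6.5,0],"roll":0,"gripper":-1},{"slide":[4.2,-9.5,0],"roll":0,"gripper":-1},{"slide":[5.1,-11.7,0],"roll":0,"gripper":-1},{"slide":[5.5,-12.5,0],"roll":0,"gripper":-1}]'
python3 -m inch '[{"slide":[0,0,0],"roll":0,"gripper":-1},{"slide":[0,0,0],"roll":0,"gripper":-1},{"slide":[0,0,0],"roll":0,"gripper":-1}]'
python3 look.py w6 bay_mouth fresh_cartridge_top
```

```text
time_s: 15.5
eef_pos: [0.5673, 0.039, 0.2006]
ee_rot: [3.14, -0.002, -2.513]
ft_force: [0.5, -0.4, -1.9]
finger_gap: 0.035
time_s: 16.0
eef_pos: [0.5967, -0.0937, 0.2009]
ee_rot: [3.141, -0.001, -2.513]
ft_force: [-0.3, 0.2, -0.5]
finger_gap: 0.0353
time_s: 16.3
eef_pos: [0.5965, -0.0909, 0.2019]
ee_rot: [3.141, -0.0, -2.51]
ft_force: [0.2, -0.1, -0.6]
finger_gap: 0.0351
t 16.3 tcp [ 0.5965 -0.0909  0.2019] [ 3.1410e+00 -2.0000e-04 -2.5102e+00] F [ 0.2 -0.1 -0.6] gap 0.0351 j [-0.25  0.47  1.42  0.    1.25 -2.45]
bay_mouth 0.75 [ 0.5956 -0.0891  0.0903] slide cm -0.04 0.2 px [325.6 195.3]
fresh_cartridge_top 0.61 [ 0.6003 -0.091   0.2195] slide cm -0.31 -0.23 px [318.7 271.1]
```

```bash
python3 - <<'E'
import cv2,numpy as np
a=cv2.imread("pics/w3.png")[120:300,220:430];b=cv2.imread("pics/w6.png")[120:300,220:430]
cv2.imwrite("pics/cmp.png",cv2.resize(np.hstack([a,b]),None,fx=1.9,fy=1.9,interpolation=cv2.INTER_CUBIC))
E
```

```text
(no output)
```

View pics/cmp.png

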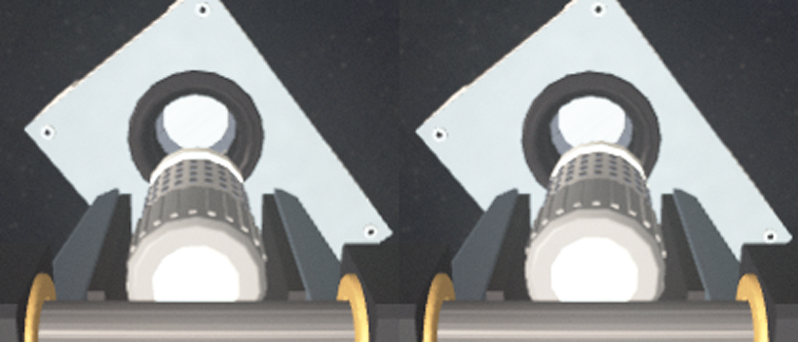

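```bash

python3 -m inch '[{"slide":[-0.1,-0.2,2],"roll":0,"gripper":-1},{"slide":[-0.1,-0.2,4],"roll":0,"gripper":-1},{"slide":[-0.1,-0.2,5.5],"roll":0,"gripper":-1},{"slide":[-0.1,-0.2,5.8],"roll":0,"gripper":-1},{"slide":[-0.1,-0.2,5.8],"roll":0,"gripper":-1}]'
python3 -m inch '[{"slide":[0,0,0.3],"roll":0,"gripper":-1},{"slide":[0,0,0.6],"roll":0,"gripper":-1},{"slide":[0,0,0.9],"roll":0,"gripper":-1},{"slide":[0,0,1.2],"roll":0,"gripper":-1},{"slide":[0,0,1.2],"roll":0,"gripper":-1}]'
```

```text
time_s: 16.95
eef_pos: [0.5986, -0.093, 0.1441]
ee_rot: [3.141, -0.0, -2.511]
ft_force: [-0.6, 1.1, -0.8]
finger_gap: 0.0353
time_s: 17.45
eef_pos: [0.5986, -0.0933, 0.1317]
ee_rot: [3.141, -0.0, -2.511]
ft_force: [0.4, 0.1, -1.1]
finger_gap: 0.0351
```

```bash

python3 -m inch '[{"slide":[0,0,0.4],"roll":0,"gripper":-1},{"slide":[0,0,0.8],"roll":0,"gripper":-1},{"slide":[0,0,1.2],"roll":0,"gripper":-1},{"slide":[0,0,1.6],"roll":0,"gripper":-1},{"slide":[0,0,1.6],"roll":0,"gripper":-1}]'
python3 -m inch '[{"slide":[0,0,0.4],"roll":0,"gripper":-1},{"slide":[0,0,0.8],"roll":0,"gripper":-1},{"slide":[0,0,1.2],"roll":0,"gripper":-1},{"slide":[0,0,1.6],"roll":0,"gripper":-1},{"slide":[0,0,1.7],"roll":0,"gripper":-1}]'
python3 -m inch '[{"slide":[0,0,0.1],"roll":0,"gripper":-1},{"slide":[0,0,0.2],"roll":0,"gripper":-1},{"slide":[0,0,0.2],"roll":0,"gripper":-1}]'
```

```text
time_s: 17.95
eef_pos: [0.5984, -0.0932, 0.1154]
ee_rot: [3.141, -0.001, -2.511]
ft_force: [0.7, -0.6, -0.8]
finger_gap: 0.0354
time_s: 18.45
eef_pos: [0.5985, -0.0933, 0.0985]
ee_rot: [3.141, -0.0, -2.511]
ft_force: [-0.4, -0.7, -0.7]
finger_gap: 0.0354
time_s: 18.75
eef_pos: [0.5988, -0.0933, 0.0971]
ee_rot: [3.142, -0.0, -2.511]
ft_force: [0.0, -0.4, -0.7]
finger_gap: 0.0356
```

```bash

python3 -m inch '[{"slide":[0,0,0],"roll":0,"gripper":-0.1},{"slide":[0,0,0],"roll":0,"gripper":0.1},{"slide":[0,0,0],"roll":0,"gripper":0.2},{"slide":[0,0,0],"roll":0,"gripper":0.2},{"slide":[0,0,0],"roll":0,"gripper":0.2}]'
python3 -m inch '[{"slide":[0,0,-1],"roll":0,"gripper":0.2},{"slide":[0,0,-3],"roll":0,"gripper":0.2},{"slide":[0,0,-5],"roll":0,"gripper":0.2},{"slide":[0,0,-5],"roll":0,"gripper":0.2},{"slide":[0,0,-5],"roll":0,"gripper":0.2}]'
python3 look.py w7 fresh_cartridge_top bay_mouth
python3 -m inch '[{"slide":[0,0,0],"roll":0,"gripper":-1},{"slide":[0,0,0],"roll":0,"gripper":-1},{"slide":[0,0,0],"roll":0,"gripper":-1},{"slide":[0,0,0],"roll":0,"gripper":-1},{"slide":[0,0,0],"roll":0,"gripper":-1}]'
```

```text
time_s: 19.25
eef_pos: [0.5988, -0.0934, 0.0972]
ee_rot: [-3.142, 0.0, -2.511]
ft_force: [-0.6, -0.4, -0.6]
finger_gap: 0.055
time_s: 19.75
eef_pos: [0.599, -0.0934, 0.1478]
ee_rot: [-3.141, 0.001, -2.511]
ft_force: [0.6, -0.5, -0.2]
finger_gap: 0.0547
t 19.75 tcp [ 0.599  -0.0934  0.1478] [-3.1406e+00  7.0000e-04 -2.5114e+00] F [ 0.6 -0.5 -0.2] gap 0.0547 j [-0.25  0.54  1.47 -0.    1.13 -2.45]
fresh_cartridge_top 0.64 [ 0.6    -0.0902  0.1132] slide cm -0.27 0.2 px [326.6 231.3]
fresh_cartridge_top 0.16 [ 0.5957 -0.0948  0.0013] slide cm 0.35 0.08 px [324.2 181.2]
bay_mouth 0.7 [ 0.5921 -0.0941  0.0422] slide cm 0.6 0.35 px [327.7 189.6]
time_s: 20.4
eef_pos: [0.5988, -0.0933, 0.1471]
ee_rot: [3.142, -0.0, -2.511]
ft_force: [-0.1, -0.7, -0.6]
finger_gap: 0.0178
```

View pics/w7.png

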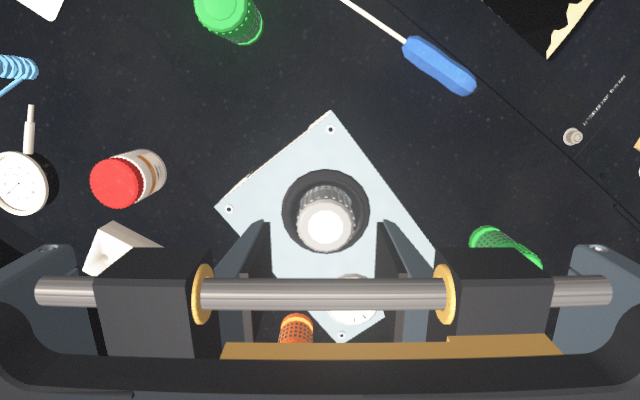

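```bash

python3 -m inch '[{"slide":[0,0.1,0],"roll":0,"gripper":-1},{"slide":[0,0.1,0],"roll":0,"gripper":-1},{"slide":[0,0.1,1.5],"roll":0,"gripper":-1},{"slide":[0,0.1,2.6],"roll":0,"gripper":-1},{"slide":[0,0.1,2.8],"roll":0,"gripper":-1}]'
python3 -m inch '[{"slide":[0,0,0.3],"roll":0,"gripper":-1},{"slide":[0,0,0.6],"roll":0,"gripper":-1},{"slide":[0,0,0.9],"roll":0,"gripper":-1},{"slide":[0,0,1.2],"roll":0,"gripper":-1},{"slide":[0,0,1.5],"roll":0,"gripper":-1}]'
python3 -m inch '[{"slide":[0,0,0.3],"roll":0,"gripper":-1},{"slide":[0,0,0.6],"roll":0,"gripper":-1},{"slide":[0,0,0.8],"roll":0,"gripper":-1},{"slide":[0,0,1.0],"roll":0,"gripper":-1},{"slide":[0,0,1.0],"roll":0,"gripper":-1}]'
```

```text
time_s: 20.9
eef_pos: [0.5974, -0.0923, 0.1177]
ee_rot: [3.14, -0.001, -2.511]
ft_force: [-0.7, 0.1, 0.8]
finger_gap: 0.0002
time_s: 21.4
eef_pos: [0.5984, -0.0926, 0.1042]
ee_rot: [-3.141, 0.0, -2.511]
ft_force: [-0.4, 0.2, 4.2]
finger_gap: 0.0006
time_s: 21.9
eef_pos: [0.5982, -0.0925, 0.0939]
ee_rot: [3.142, -0.0, -2.511]
ft_force: [1.3, -0.4, 3.3]
finger_gap: 0.0005
```

```bash

python3 -m inch '[{"slide":[0,0,0.1],"roll":0,"gripper":-1},{"slide":[0,0,0.2],"roll":0,"gripper":-1},{"slide":[0,0,0.2],"roll":0,"gripper":-1}]'
python3 -m inch '[{"slide":[0,0,0.1],"roll":0,"gripper":-1},{"slide":[0,0,0.1],"roll":0,"gripper":-1}]'
```

```text
time_s: 22.2
eef_pos: [0.5983, -0.0925, 0.0921]
ee_rot: [-3.141, 0.0, -2.511]
ft_force: [1.3, 0.2, 5.2]
finger_gap: 0.0002
time_s: 22.4
eef_pos: [0.5984, -0.0925, 0.0913]
ee_rot: [-3.141, 0.0, -2.511]
ft_force: [-0.3, 0.9, 4.9]
finger_gap: 0.0003
```

Not yet at the rigid stop; a little further.

```bash

python3 -m inch '[{"slide":[0,0,0.05],"roll":0,"gripper":-1},{"slide":[0,0,0.1],"roll":0,"gripper":-1},{"slide":[0,0,0.1],"roll":0,"gripper":-1}]'
python3 -m inch '[{"slide":[0,0,0],"roll":0,"gripper":-1}]'
```

```text
time_s: 22.7
eef_pos: [0.5988, -0.0927, 0.0912]
ee_rot: [-3.14, 0.001, -2.511]
ft_force: [-2.7, 1.3, 18.3]
finger_gap: 0.0008
time_s: 22.8
eef_pos: [0.5988, -0.0926, 0.0912]
ee_rot: [-3.14, 0.001, -2.511]
ft_force: [-2.1, 0.9, 18.6]
finger_gap: 0.0003
```

Rigid stop felt (18 N, z 0.0912). Let go slowly, then retreat and check.

```bash

python3 -m inch '[{"slide":[0,0,-0.4],"roll":0,"gripper":-1},{"slide":[0,0,-0.8],"roll":0,"gripper":-1},{"slide":[0,0,-1.2],"roll":0,"gripper":-1},{"slide":[0,0,-3],"roll":0,"gripper":-1},{"slide":[0,0,-6],"roll":0,"gripper":-1}]'
python3 -m inch '[{"slide":[0,0,-4],"roll":0,"gripper":-1},{"slide":[0,0,-6],"roll":0,"gripper":-1},{"slide":[0,0,-6],"roll":0,"gripper":-1},{"slide":[0,0,-6],"roll":0,"gripper":-1},{"slide":[0,0,-6],"roll":0,"gripper":-1}]'
python3 look.py w8 fresh_cartridge_top bay_mouth
python3 - <<'E'
from h import *
b=vision.camera("side");cv2.imwrite("pics/side2.png",b)
for q in("spent_cartridge","spent_cartridge_top","carriage","jar_used","jar_steel","hex_driver"):
  print(q,[(round(d["conf"],2),w("side",d["point"]).round(4).tolist()) for d in nets.mark_of("side",q)[:6]])
c=cv2.resize(b[130:330,210:410],(600,600),interpolation=cv2.INTER_CUBIC);cv2.imwrite("pics/side2c.png",c)
E
```

```text
time_s: 23.3
eef_pos: [0.5969, -0.0922, 0.1491]
ee_rot: [3.139, -0.003, -2.511]
ft_force: [0.9, -0.7, 0.0]
finger_gap: 0.0006
time_s: 23.8
eef_pos: [0.5975, -0.0924, 0.2089]
ee_rot: [3.14, -0.001, -2.511]
ft_force: [0.1, -0.3, -0.4]
finger_gap: 0.0001
t 23.8 tcp [ 0.5975 -0.0924  0.2089] [ 3.1400e+00 -1.3000e-03 -2.5114e+00] F [ 0.1 -0.3 -0.4] gap 0.0001 j [-0.25  0.47  1.4  -0.    1.27 -2.45]
fresh_cartridge_top 0.66 [ 0.6021 -0.0919  0.0966] slide cm -0.4 -0.23 px [320.3 199.4]
spent_cartridge [(0.83, [0.5085, 0.2759, 0.0008]), (0.7, [0.5464, 0.0675, 0.0019]), (0.66, [0.5241, -0.2266, 0.0012]), (0.57, [0.7384, -0.0255, -0.0021]), (0.37, [0.6854, -0.2356, -0.006])]
spent_cartridge_top [(0.82, [0.5101, 0.2736, 0.0734]), (0.8, [0.5494, 0.0684, 0.0735]), (0.78, [0.7365, -0.0234, 0.0724]), (0.68, [0.5265, -0.23, 0.0744]), (0.2, [0.5064, 0.2743, 0.003])]Traceback (most recent call last):
  File "<stdin>", line 4, in <module>
ValueError: it knows: bay_mouth, filter_unit, fresh_cartridge, fresh_cartridge_top, hex_driver, hose_coil, jar_steel, jar_used, spent_cartridge, spent_cartridge_top, tray, tray_in
```

View pics/w8.png

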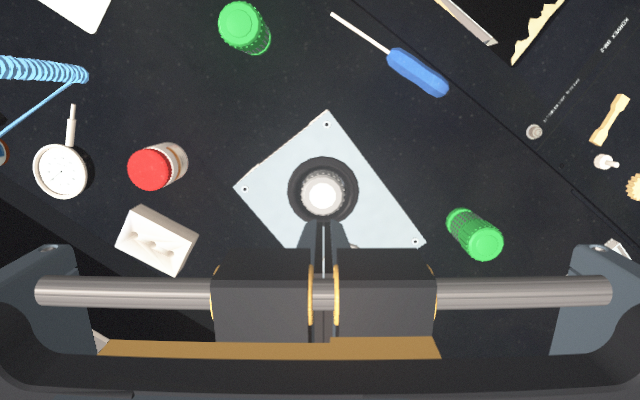

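```bash
python3 -c "
from h import *
print(workorder.sign_off())"
```

```text
the job is handed in; nothing more can be done
None
```

The cartridges are swapped and the job is handed in, at about 24 s of the 72 s allowed.

- **Spent cartridge:** I pushed it to z 0.0926, where the latch let go and it sprang up. I pulled it straight up and stood it in the tray. The side-camera networks put its top at about (0.510, 0.274, 0.073), so it is upright near the tray's centre.
- **Fresh cartridge:** I took the grey one from the worktop and left the green and orange look-alikes alone. It went into the bay with no noticeable side force. I pushed it to the rigid stop (about 18 N at z 0.091) and let go. About a second later the wrist picture showed it down, as the spent one sat at the start. The network put its top at 0.097 m, against 0.0998 m when latched, which is within its error.

**Not checked or unexplained:**
- My last side-camera check stopped on a wrong query name. I did not measure the jars and driver again or look at a final side picture, though the red-lidded jar and the driver look unmoved in the last wrist picture.
- I viewed 11 pictures against the budget of 10.
- The wrist force read 7.6 N for a moment while gripping the fresh cartridge. I did not find the cause, and no harm showed.

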